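# Open a delivery carton and hold its springy flap for inspection

### The job

Open the cardboard carton so that the tubs inside can be inspected: first fold the right-hand flap (seen from the robot) back well past upright (30 degrees beyond it or more), where it stays by itself, then raise the springy left-hand flap with the fingers to 60 degrees open (0 is shut flat, 90 is upright). The left flap springs back if let go, so finish while still holding it there. Never bend it up to upright, as its crease would tear, and do not disturb the tubs or the things round the carton.

Things in the scene. Friction and masses are not known exactly. Their poses are not given: they have to be found in the camera images.
- carton: Brown cardboard carton, fixed to the worktop, 150 mm along its x axis (which points to the robot's left), 182 mm along y (pointing to the robot) with the short flaps that hang folded down outside, 112 mm high to the rim (z); walls 4 mm. Origin: centre of its underside. Two top flaps, right (-x) and left (+x), with a gap between. Two lidded tubs stand inside, their lids 41 mm below the rim.
- right_flap (a joint): Angle of the right-hand flap (robot's view, -y side): 0 = shut flat, 1.57 = upright, up to 2.6 = folded back outwards to the right. It starts partly raised (1.1 to 1.35) and stays wherever it is left; a push of about 1 N at its free edge turns it.
- right_flap_edge (a point): Middle of the free edge of the right flap, a panel 65 mm long from hinge to free edge, 166 mm wide along the carton's y, 4 mm thick. Turns with the flap.
- right_flap_hinge (a point): Middle of the right flap's hinge line, on the rim: x = -73 mm, z = 112 mm in the carton's frame, fixed to it, with the carton's axes.
- left_flap (a joint): Angle of the left-hand flap (robot's view, +y side): 0 = shut flat, 1.57 = upright. A spring crease (0.4 N m per rad) pulls it back to its rest at about 0.6; at 60 degrees (1.047) it presses back with about 3 N at its free edge. Lift it from beneath: pushed level against its edge it can jam.
- left_flap_edge (a point): Middle of the free edge of the left flap, a panel 65 mm long from hinge to free edge, 166 mm wide along the carton's y, 4 mm thick. Turns with the flap.
- left_flap_hinge (a point): Middle of the left flap's hinge line, on the rim: x = +73 mm, z = 112 mm in the carton's frame, fixed to it, with the carton's axes.
- label_tape: Bystander: flat roll of paper tape, 104 mm across, 25 mm high, to the right of the carton. Origin under its centre.
- squeeze_bottle_0: Bystander: upright squeeze bottle with a pointed nozzle, 54 mm across, 202 mm high, right of the tape roll. Origin under its centre.
- spice_jar: Bystander: upright glass jar with screw cap, 44 mm across, 107 mm high, to the right of the carton. Origin under its centre.
- tub_0: One of the two small lidded tubs (67 mm across, 67 mm high) that stand in the carton and are left alone. Origin under its centre.
- tub_1: One of the two small lidded tubs (67 mm across, 67 mm high) that stand in the carton and are left alone. Origin under its centre.

How it is judged:
By the outcome, as a careful person would: the job done as asked, in the order asked, and still so for the second after the job is handed in, while the arm keeps its last pose, push and grip.
It also fails if it takes over 42 s, if anything falls off the work surface, if the arm or the gripper's body presses on something with over 40 N, if the wrist force passes 120 N, or if a joint passes its speed limit or range.

### The arm

A 7-joint arm with a two-finger parallel gripper is mounted at the origin on the work surface; the furniture and walls round the work are solid. World frame = base frame: x ahead of the robot, y to its left, z up, the work surface at z = 0. Lengths are in m, angles in rad, forces in N, time in s.
With the tool pointing down it reaches from about 0.425 to 0.925 m from the base axis. Payload 6.8 kg.
Tool frame: the origin (TCP) lies on the mounting face of the last link; the fingertips stand 173 mm ahead of it and the grasp point (between the pads) lies 155 mm ahead of it; y points along the fingers, x is the direction in which the jaws open and shut, and the axes are right-handed (so a half turn about y gives the same grasp; the last joint's range is limited). The gripper opens to 85 mm and grips with 20 to 120 N. Pads are 22 mm wide; open, the fingers measure 114 mm over their backs; the gripper's body (76 mm by 85 mm) begins 54 mm behind the grasp point. The pads swing forward as they close: fully open they stand 13 mm farther back than shut.
Start: joints at [-1.307, 0.477, 0.022, 1.555, -0.011, 1.109, -0.083], TCP at [0.245, 0.629, 0.405] pointing down, gripper open.
Joint ranges: [-2.96, 2.96], [-0.34, 2.1], [-1.41, 1.46], [0.24, 2.44], [-1.37, 4.51], [0.17, 1.92], [-2.96, 2.96]. Speed limits (rad/s): [2.39, 2.39, 3.14, 3.14, 3.14, 3.14, 3.14].

### API

Orientations are given as a rotation vector (axis times angle).
In Python, from bench import r gives the robot as it stands.
- The arm moves only by the tool step_arm, never from a script. Its arguments are lists of equal length, an entry for each row: "xyz": the shift along the tool's x, y, z scaled (see below), a list of three; "rotation": the turn, a rotation vector about the tool's x, y, z scaled (see below), a list of three. A call has 1 to 20 rows; each row is the pose to reach, as a shift and turn from the pose measured when the call began, along the tool's axes at that moment; what a row does not reach only later rows make up. The controller multiplies each number of a shift by 30 cm and each number of a turn by 90 degrees. A row lasts 1/8 s, in which the tool goes at most 62.5 mm and 10.7 degrees, less where a joint would pass 70% of its speed; a pose out of reach is approached as far as the arm can. A call with a number of a shift or a turn outside -1 to 1 is refused whole. A call with a gripper value outside its range is refused whole. "grip" is the closure, from 0 (fully open) to 1 (shut), set as the call begins (left out, the last holds). The fingers move at their own pace and stop on an object; "force" is the grip in N (left out, the last holds). Time passes only in rows, so rows that repeat a pose let the fingers close. It gives the time, the measured TCP pose, the force and the opening at its end, in the units of the state.
- r.get_obs(): the state, without advancing time (a new reading comes with each control period).
- r.grab_frame(name): name is "scene" or "top" or "wrist"; returns a dict with "pixels" (384x512x3 uint8, red, green, blue), "fx", "fy", "cx", "cy" (pixels), "dist_coeffs" ([k1, k2, p1, p2, k3] as OpenCV has them; the pictures are not rectified), "position" and "attitude" of the camera in the world; the wrist camera has in their place "mount" (4x4, takes a point from camera to tool coordinates, whose origin is the TCP and whose axes are the tool frame's). Camera axes: x right, y down, z forward; pixel columns grow to the right and rows downward; lengths in m; the calibration is good to about 2 mm. A picture is of the moment at which its call begins: read the wrist's pose just before it. There is no depth.
- r.hand_in(): hands the job in, once; it reports no verdict.
The state is a dict: "clock": time; "joints": joint angles; "qvel": joint speeds; "tau": joint torques, N m; "tcp_pos": TCP position; "orientation": TCP orientation; "contact_force": force on the tool from outside, world axes, zero at the start; "moment": the same for the moment, N m; "grip_width": finger opening in m.
Only numpy, scipy, OpenCV 4.12 (cv2) and the standard library are available. Lean on these libraries where they do the work, as an engineer would, in place of code of your own. Each camera call takes 0.05 s, during which the arm holds its last target.

## Working session

There is one attempt and no reset: what is moved stays moved. The work goes in short steps, Python scripts to look and compute and a tool call to move; the robot and the scene stay as the last step left them, time stands still between calls to the robot, and variables do not carry over. Pictures are saved under pics/ and viewed, and the job is handed in when it is done.

Besides the shell and the picture viewer there is one more tool, called after "Emit:" in YAML: its name, and indented under it one key for each argument. step_arm: Moves the arm, as the interface text tells. Its arguments: {"type":"object","properties":{"xyz":{"type":"array"},"rotation":{"type":"array"},"grip":{"type":"number"},"force":{"type":"number"}},"required":["xyz","rotation"]}

```bash
ls; mkdir -p pics; python3 - <<'E'
from bench import r
import cv2, numpy as np
o=r.get_obs()
for k,v in o.items(): print(k,np.round(v,4))
for n in ["scene","top","wrist"]:
    f=r.grab_frame(n); cv2.imwrite(f"pics/{n}0.png",f["pixels"][:,:,::-1])
    print(n,{k:np.round(v,4).tolist() for k,v in f.items() if k!="pixels"})
E
```

```text
pics
clock 0.0
joints [-1.3071  0.4778  0.0223  1.5565 -0.0115  1.1093 -0.0831]
qvel [-0.001  -0.0007 -0.0001 -0.0005 -0.0009 -0.0001  0.0006]
tau [-1.30000e-03 -5.96450e+01  1.60770e+00 -2.81202e+01  1.25000e-02
  9.40000e-03  0.00000e+00]
tcp_pos [0.2451 0.6286 0.4037]
orientation [-1.3636 -0.9301  0.9325]
contact_force [-0.1418 -0.1563  0.3772]
moment [ 0.0089  0.0214 -0.0231]
grip_width 0.0856
scene {'fx': 484.4298, 'fy': 484.4298, 'cx': 248.4119, 'cy': 185.725, 'dist_coeffs': [-0.0816, 0.0, 0.0, 0.0, 0.0], 'position': [-0.0368, -0.4828, 0.9663], 'attitude': [-2.2817, 0.8907, -0.3258]}
top {'fx': 415.0269, 'fy': 415.0269, 'cx': 254.991, 'cy': 187.0836, 'dist_coeffs': [-0.0248, 0.0, 0.0, 0.0, 0.0], 'position': [0.3396, 0.0689, 1.1778], 'attitude': [-2.1655, 2.1366, -0.1696]}
wrist {'fx': 314.5734, 'fy': 314.5734, 'cx': 255.6086, 'cy': 198.5188, 'dist_coeffs': [-0.0748, 0.0, 0.0, 0.0, 0.0], 'mount': [[1.0, 0.0016, -0.0001, 0.0013], [0.0005, -0.2904, 0.9569, 0.0308], [0.0015, -0.9569, -0.2904, 0.0734], [0.0, 0.0, 0.0, 1.0]]}
```

View pics/scene0.png

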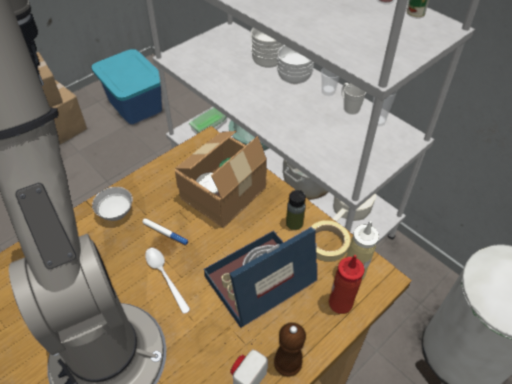

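View pics/top0.png

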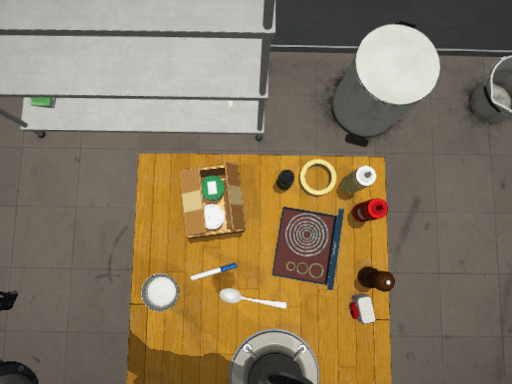

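View pics/wrist0.png

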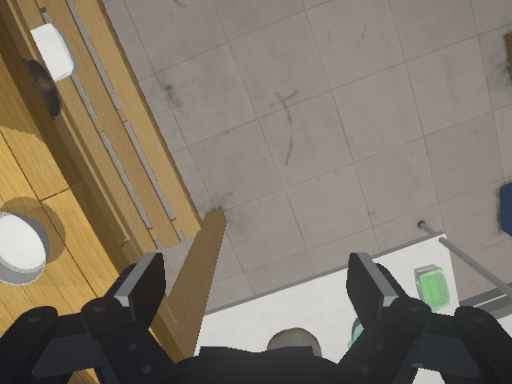

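```bash
python3 -c "
from scipy.spatial.transform import Rotation as R
print(R.from_rotvec([-1.3636,-0.9301,0.9325]).as_matrix().round(3))
print(R.from_rotvec([-2.1655,2.1366,-.1696]).as_matrix().round(3))
print(R.from_rotvec([-2.2817, 0.8907, -0.3258]).as_matrix().round(3))"
```

```text
[[ 0.363 -0.001 -0.932]
 [ 0.932 -0.002  0.363]
 [-0.002 -1.    -0.   ]]
[[ 0.013 -0.989  0.145]
 [-1.    -0.014 -0.011]
 [ 0.013 -0.145 -0.989]]
[[ 0.737 -0.512  0.441]
 [-0.676 -0.552  0.489]
 [-0.007 -0.659 -0.752]]
```

```bash
python3 - <<'E'
import cv2
a=cv2.imread("pics/top0.png")[150:250,160:260]; cv2.imwrite("pics/topz.png",cv2.resize(a,(600,600),interpolation=cv2.INTER_CUBIC))
a=cv2.imread("pics/scene0.png")[120:230,160:330]; cv2.imwrite("pics/scz.png",cv2.resize(a,None,fx=4.7,fy=4.7,interpolation=cv2.INTER_CUBIC))
E
```

```text
(no output)
```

View pics/topz.png

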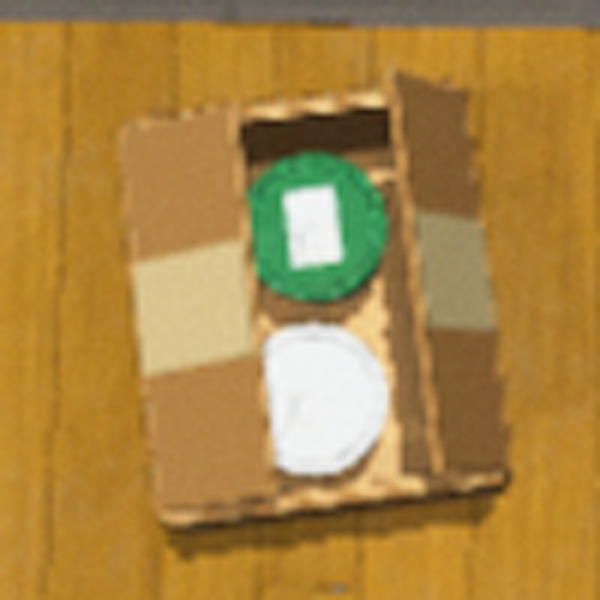

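View pics/scz.png

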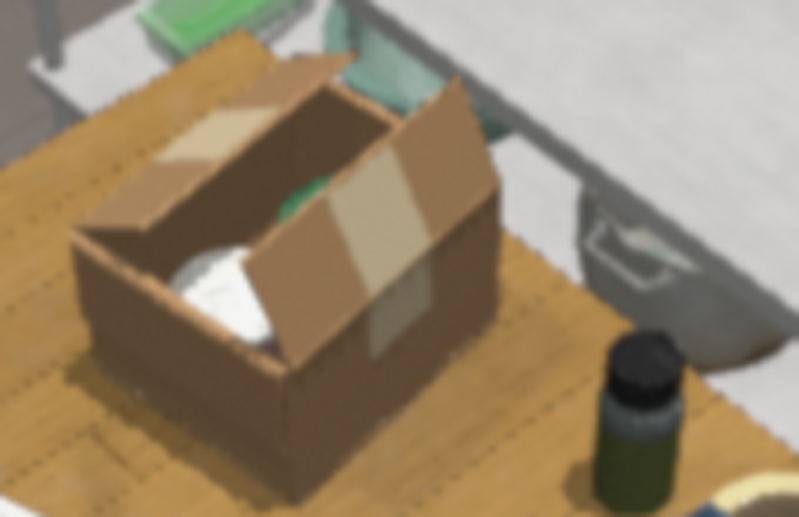

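```bash
cat > h.py <<'E'
import numpy as np, cv2
from scipy.spatial.transform import Rotation as R
C={'scene':dict(K=[484.4298,484.4298,248.4119,185.725],d=-0.0816,p=[-0.0368,-0.4828,0.9663],a=[-2.2817,0.8907,-0.3258]),
'top':dict(K=[415.0269,415.0269,254.991,187.0836],d=-0.0248,p=[0.3396,0.0689,1.1778],a=[-2.1655,2.1366,-0.1696])}
def und(uv,K,d):
    M=np.array([[K[0],0,K[2]],[0,K[1],K[3]],[0,0,1.]])
    return cv2.undistortPoints(np.array(uv,float).reshape(-1,1,2),M,np.array([d,0,0,0,0.])).reshape(-1,2)
def ray(cam,uv):
    c=C[cam]; n=und(uv,c['K'],c['d']); v=np.c_[n,np.ones(len(n))]@R.from_rotvec(c['a']).as_matrix().T
    return np.array(c['p']),v
def plane(cam,uv,z):
    p,v=ray(cam,uv); return p+v*((z-p[2])/v[:,2])[:,None]
def proj(cam,X):
    c=C[cam]; K=c['K']; M=np.array([[K[0],0,K[2]],[0,K[1],K[3]],[0,0,1.]])
    Rw=R.from_rotvec(c['a']).inv(); t=-Rw.apply(c['p'])
    return cv2.projectPoints(np.array(X,float).reshape(-1,1,3),Rw.as_rotvec(),t,M,np.array([c['d'],0,0,0,0.]))[0].reshape(-1,2)
def tri(a,ua,b,ub):
    p,v=ray(a,[ua]);q,w=ray(b,[ub]);v=v[0];w=w[0]
    s=np.linalg.lstsq(np.c_[v,-w],q-p,rcond=None)[0]; return (p+s[0]*v+q+s[1]*w)/2, np.linalg.norm(p+s[0]*v-q-s[1]*w)
E
python3 - <<'E'
from h import *
tz=lambda u,v:(160+(u+.5)/6-.5,150+(v+.5)/6-.5)
sz=lambda u,v:(160+(u+.5)/4.7-.5,120+(v+.5)/4.7-.5)
print("rim: farL nearL nearR (top)",plane('top',[tz(120,128),tz(160,522),tz(507,485)],.112).round(4))
print("rim nearL nearR (scene)",plane('scene',[sz(73,235),sz(288,368)],.112).round(4))
print("farR hinge scene",plane('scene',[sz(498,182)],.112).round(4))
print("Rflap edge near,far",tri('top',tz(437,472),'scene',sz(245,265)),tri('top',tz(398,75),'scene',sz(458,78)))
print("Lflap edge near,far",tri('top',tz(270,505),'scene',sz(148,229)),tri('top',tz(240,105),'scene',sz(352,57)))
# objects
print('jar cap',plane('top',[(286,179)],.107),'tape',plane('top',[(318,177)],.025),'bottle', plane('top',[(366,175)],.2), 'red',plane('top',[(377,208)],.2))
E
```

```text
rim: farL nearL nearR (top) [[0.5359 0.2545 0.112 ]
 [0.3661 0.231  0.112 ]
 [0.3838 0.0839 0.112 ]]
rim nearL nearR (scene) [[0.369  0.2315 0.112 ]
 [0.3927 0.0881 0.112 ]]
farR hinge scene [[0.5558 0.11   0.112 ]]
Rflap edge near,far (array([0.38721003, 0.11050732, 0.17249676]), np.float64(0.002711435778485724)) (array([0.54685371, 0.13071804, 0.17792986]), np.float64(0.001450385935025366))
Lflap edge near,far (array([0.37594529, 0.17782552, 0.1527697 ]), np.float64(0.008037077741488154)) (array([0.53682237, 0.1989571 , 0.15316145]), np.float64(0.004828042281840715))
jar cap [[ 0.51941718 -0.02354535  0.107     ]] tape [[ 0.54024736 -0.12113113  0.025     ]] bottle [[ 0.51639652 -0.20813766  0.2       ]] red [[ 0.43710311 -0.2323833   0.2       ]]
```

```bash
cat >> h.py <<'E'
yaw=np.radians(7.3); ef=np.array([np.cos(yaw),np.sin(yaw),0]); el=np.array([-np.sin(yaw),np.cos(yaw),0]); ez=np.array([0,0,1.])
RH=np.array([.463,.1695,.112])-.073*el
def pt(a,z,f=0): return RH+a*el+f*ef+(z-.112)*ez   # a: left of right hinge
def plan(tilt,tip,L=.173):
    "tilt deg: finger axis from down toward el"
    from bench import r
    o=r.get_obs(); t=np.radians(tilt); y=np.sin(t)*el-np.cos(t)*ez; x=np.cos(t)*el+np.sin(t)*ez; z=np.cross(x,y)
    Rt=np.c_[x,y,z]; Rc=R.from_rotvec(o['orientation']).as_matrix()
    tcp=tip-L*y; d=Rc.T@(tcp-o['tcp_pos'])/.3; w=R.from_matrix(Rc.T@Rt).as_rotvec()/(np.pi/2)
    print('shift',d.round(3),'rot',w.round(3),'dist mm',(np.linalg.norm(d)*300).round(1),'deg',(np.linalg.norm(w)*90).round(1))
def state(L=.173):
    from bench import r
    o=r.get_obs(); Rc=R.from_rotvec(o['orientation']).as_matrix(); tip=o['tcp_pos']+L*Rc[:,1]; v=tip-RH
    print('t',o['clock'],'tip a,f,z',(v@el).round(4),(v@ef).round(4),tip[2].round(4),'axis el,ef,z',(Rc[:,1]@np.c_[el,ef,ez]).round(3),'F(el,ef,z)',(o['contact_force']@np.c_[el,ef,ez]).round(2),'q',np.round(o['joints'],2),'w',round(float(o['grip_width']),4))
E
python3 -c "
from h import *
state(); plan(0,pt(.058,.22)); plan(0,pt(.058+.23,.225))"
```

```text
t 0.15 tip a,f,z 0.5559 -0.1579 0.2309 axis el,ef,z [-0.001 -0.001 -1.   ] F(el,ef,z) [0.51 1.12 0.49] q [-1.31  0.48  0.02  1.56 -0.01  1.11 -0.08] w 0.0853
shift [-1.206  0.038 -1.257] rot [-0.    -0.318 -0.001] dist mm 522.7 deg 28.6
shift [-0.533  0.021 -0.89 ] rot [-0.    -0.318 -0.001] dist mm 311.2 deg 28.6
```

Emit:
step_arm:
  xyz:
    - [-0.12, 0, -0.125]
    - [-0.24, 0, -0.25]
    - [-0.36, 0.01, -0.375]
    - [-0.48, 0.01, -0.5]
    - [-0.6, 0.02, -0.63]
    - [-0.72, 0.02, -0.75]
    - [-0.75, 0.02, -0.78]
  rotation:
    - [0, -0.04, 0]
    - [0, -0.08, 0]
    - [0, -0.12, 0]
    - [0, -0.16, 0]
    - [0, -0.2, 0]
    - [0, -0.24, 0]
    - [0, -0.25, 0]
  grip: 1
  force: 40

```text
clock: 1.02
tcp_pos: [0.383, 0.3303, 0.3981]
orientation: [-1.203, -1.22, 1.224]
contact_force: [-0.3, 0.5, 0.2]
grip_width: 0.0001
```

```bash
python3 -c "
from h import *
state(); plan(0,pt(.058,.22));plan(0,pt(.058,.148))"
```

```text
t 1.025 tip a,f,z 0.2422 -0.059 0.2251 axis el,ef,z [-0.003 -0.001 -1.   ] F(el,ef,z) [ 0.54 -0.23  0.16] q [-0.88  0.21  0.05  1.96 -0.01  0.98  0.76] w 0.0001
shift [-0.59   0.019 -0.263] rot [-0.    -0.071 -0.002] dist mm 193.9 deg 6.4
shift [-0.589  0.259 -0.263] rot [-0.    -0.071 -0.002] dist mm 208.7 deg 6.4
```

Emit:
step_arm:
  xyz:
    - [-0.15, 0.0, -0.07]
    - [-0.3, 0.01, -0.13]
    - [-0.45, 0.01, -0.2]
    - [-0.59, 0.02, -0.26]
    - [-0.59, 0.02, -0.26]
    - [-0.59, 0.08, -0.26]
    - [-0.59, 0.15, -0.26]
    - [-0.59, 0.15, -0.26]
  rotation:
    - [0, -0.02, 0]
    - [0, -0.04, 0]
    - [0, -0.06, 0]
    - [0, -0.07, 0]
    - [0, -0.07, 0]
    - [0, -0.07, 0]
    - [0, -0.07, 0]
    - [0, -0.07, 0]

```text
clock: 2.02
tcp_pos: [0.463, 0.1551, 0.3524]
orientation: [-1.146, -1.298, 1.307]
contact_force: [0.0, 0.0, 0.3]
grip_width: -0.0002
```

```bash
python3 - <<'E'
from h import *
from bench import r
state()
for n in ["scene","top","wrist"]:
    f=r.grab_frame(n)["pixels"][:,:,::-1]; cv2.imwrite(f"pics/{n}1.png",f)
    if n=="scene": cv2.imwrite("pics/sz1.png",cv2.resize(f[90:240,150:350],None,fx=4,fy=4,interpolation=cv2.INTER_CUBIC))
plan(0,pt(.058,.148))
E
```

```text
t 2.025 tip a,f,z 0.0581 -0.0025 0.1794 axis el,ef,z [-0.004 -0.004 -1.   ] F(el,ef,z) [-0.    0.02  0.33] q [-0.59  0.23  0.16  2.05 -0.05  0.86  1.29] w -0.0002
shift [-0.002  0.111 -0.003] rot [ 0.    -0.    -0.001] dist mm 33.3 deg 0.1
```

View pics/sz1.png

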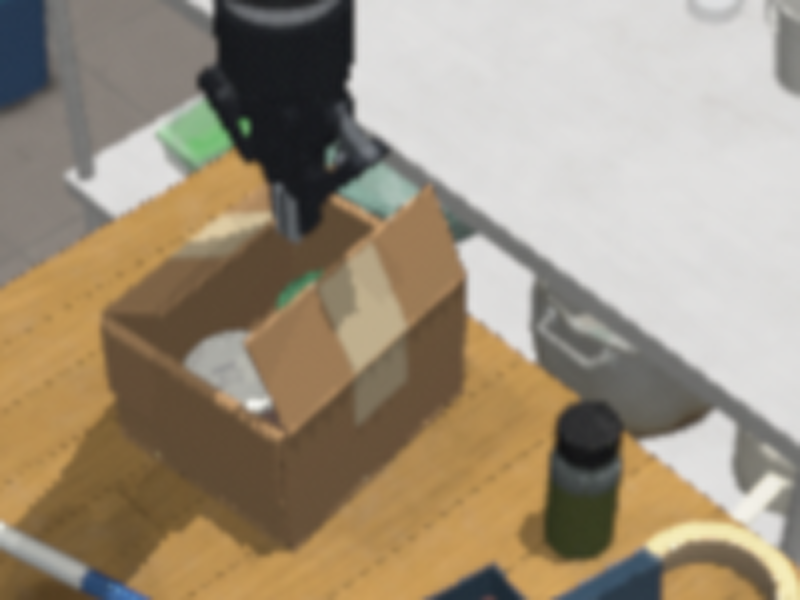

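View pics/wrist1.png

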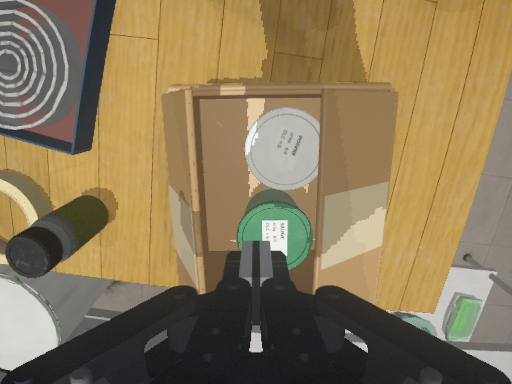

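View pics/top1.png

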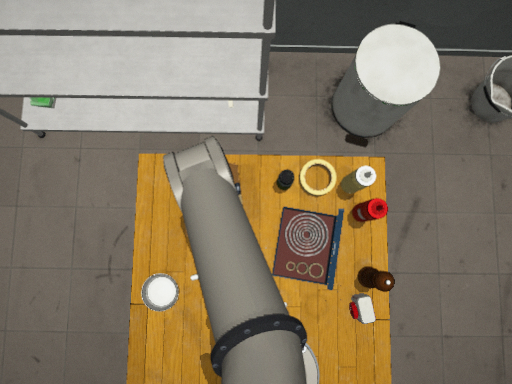

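Emit:
step_arm:
  xyz:
    - [0, 0.06, 0]
    - [0, 0.105, 0]
    - [0, 0.105, 0]
    - [-0.05, 0.105, 0]
    - [-0.08, 0.105, 0]
    - [-0.11, 0.105, 0]
    - [-0.14, 0.105, 0]
    - [-0.165, 0.105, 0]
    - [-0.19, 0.105, 0]
    - [-0.215, 0.105, 0]
    - [-0.24, 0.105, 0]
    - [-0.265, 0.105, 0]
    - [-0.285, 0.105, 0]
    - [-0.285, 0.105, 0]
    - [-0.285, 0.105, 0]
  rotation:
    - [0, 0, 0]
    - [0, 0, 0]
    - [0, 0, 0]
    - [0, 0, 0]
    - [0, 0, 0]
    - [0, 0, 0]
    - [0, 0, 0]
    - [0, 0, 0]
    - [0, 0, 0]
    - [0, 0, 0]
    - [0, 0, 0]
    - [0, 0, 0]
    - [0, 0, 0]
    - [0, 0, 0]
    - [0, 0, 0]

```text
clock: 4.05
tcp_pos: [0.4749, 0.0701, 0.323]
orientation: [-1.148, -1.301, 1.304]
contact_force: [-0.7, 0.5, 0.7]
grip_width: 0.0003
```

```bash
python3 - <<'E'
from h import *
from bench import r
state()
for n in ["scene","wrist"]:
    f=r.grab_frame(n)["pixels"][:,:,::-1]; cv2.imwrite(f"pics/{n}2.png",f)
    if n=="scene": cv2.imwrite("pics/sz2.png",cv2.resize(f[90:240,150:350],None,fx=4,fy=4,interpolation=cv2.INTER_CUBIC))
E
```

```text
t 4.05 tip a,f,z -0.0275 -0.0008 0.15 axis el,ef,z [-0.002  0.    -1.   ] F(el,ef,z) [ 0.56 -0.61  0.68] q [-0.44  0.26  0.2   2.1  -0.07  0.78  1.49] w 0.0003
```

View pics/sz2.png

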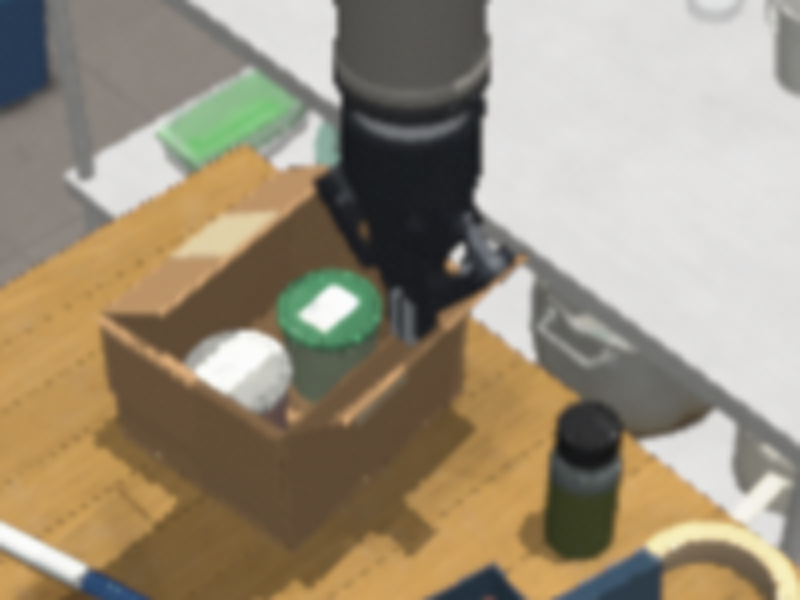

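View pics/wrist2.png

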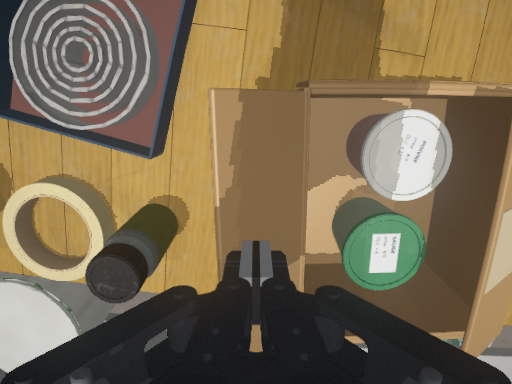

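```bash
cat >> h.py <<'E'
M=np.array([[1.0,0.0016,-0.0001,0.0013],[0.0005,-0.2904,0.9569,0.0308],[0.0015,-0.9569,-0.2904,0.0734]])
def wray(uv,tcp,rv):
    n=und(uv,[314.5734,314.5734,255.6086,198.5188],-.0748); Rc=R.from_rotvec(rv).as_matrix()
    return tcp+Rc@M[:,3],(np.c_[n,np.ones(len(n))]@M[:,:3].T)@Rc.T
def fplane(p,v,f):
    s=(f-(p-RH)@ef)/(v@ef); X=p+v*s[:,None]-RH; return np.c_[X@el,X@ez]
E
python3 - <<'E'
from h import *
from bench import r
o=r.get_obs()
p,v=wray([(212,88),(304,86),(304,92)],o['tcp_pos'],o['orientation'])
X=fplane(p,v,-.083); print(X.round(4), np.degrees(np.arctan2(X[:,1],-(-X[:,0]))).round(1))
sz=lambda u,v:(150+(u+.5)/4-.5,90+(v+.5)/4-.5)
p,v=ray('scene',[sz(410,368),sz(522,258),sz(340,420),sz(292,435)])
print(fplane(p,v,-.083).round(4),fplane(p,v,.083).round(4))
plan(0,pt(0.035,.215)); plan(45,pt(.045,.215)); 
E
```

```text
[[-0.051  -0.0072]
 [-0.002   0.0151]
 [ 0.0099 -0.0668]] [-171.9   97.5  -81.5]
[[-0.0949  0.1278]
 [-0.1595  0.2474]
 [-0.0452  0.0496]
 [-0.0073  0.0076]] [[ 0.0443 -0.1155]
 [-0.042   0.0441]
 [ 0.1107 -0.22  ]
 [ 0.1613 -0.276 ]]
shift [ 0.206 -0.217 -0.003] rot [-0.    -0.    -0.002] dist mm 89.8 deg 0.1
shift [-0.168 -0.047 -0.003] rot [ 0.    -0.    -0.502] dist mm 52.5 deg 45.1
```

```bash
python3 - <<'E'
from h import *
for t,a,z in [(0,.0,.19),(0,.045,.215),(10,.05,.215),(20,.055,.215),(30,.055,.215),(40,.055,.21),(45,.055,.205)]: print(t,end=' ');plan(t,pt(a,z))
E
```

```text
0 shift [ 0.089 -0.134 -0.003] rot [-0.    -0.    -0.002] dist mm 48.2 deg 0.1
0 shift [ 0.239 -0.217 -0.003] rot [-0.    -0.    -0.002] dist mm 96.9 deg 0.1
10 shift [ 0.156 -0.208 -0.003] rot [-0.    -0.    -0.113] dist mm 78.0 deg 10.1
20 shift [ 0.075 -0.182 -0.003] rot [-0.    -0.    -0.224] dist mm 59.1 deg 20.1
30 shift [-0.016 -0.139 -0.003] rot [-0.    -0.    -0.335] dist mm 42.1 deg 30.1
40 shift [-0.098 -0.065 -0.003] rot [ 0.    -0.    -0.446] dist mm 35.3 deg 40.1
45 shift [-0.135 -0.014 -0.003] rot [ 0.    -0.    -0.502] dist mm 40.7 deg 45.1
```

Emit:
step_arm:
  xyz:
    - [0.04, -0.1, 0]
    - [0.1, -0.16, 0]
    - [0.2, -0.217, 0]
    - [0.24, -0.217, 0]
    - [0.2, -0.213, 0]
    - [0.156, -0.208, 0]
    - [0.115, -0.195, 0]
    - [0.075, -0.18, 0]
    - [0.03, -0.16, 0]
    - [-0.016, -0.14, 0]
    - [-0.06, -0.1, 0]
    - [-0.1, -0.065, 0]
    - [-0.135, -0.015, 0]
    - [-0.135, -0.015, 0]
    - [-0.135, -0.015, 0]
  rotation:
    - [0, 0, 0]
    - [0, 0, 0]
    - [0, 0, 0]
    - [0, 0, 0]
    - [0, 0, -0.055]
    - [0, 0, -0.11]
    - [0, 0, -0.17]
    - [0, 0, -0.225]
    - [0, 0, -0.28]
    - [0, 0, -0.335]
    - [0, 0, -0.39]
    - [0, 0, -0.446]
    - [0, 0, -0.5]
    - [0, 0, -0.5]
    - [0, 0, -0.5]

```text
clock: 6.02
tcp_pos: [0.4799, 0.0303, 0.3275]
orientation: [-0.525, -1.528, 0.715]
contact_force: [-0.2, -0.2, 0.4]
grip_width: 0.0002
```

```bash
python3 - <<'E'
from h import *
from bench import r
state()
for n in ["scene","top","wrist"]:
    f=r.grab_frame(n)["pixels"][:,:,::-1]; cv2.imwrite(f"pics/{n}3.png",f)
    if n=="scene": cv2.imwrite("pics/sz3.png",cv2.resize(f[90:240,150:350],None,fx=4,fy=4,interpolation=cv2.INTER_CUBIC))
for a,z in [(.045,.170),(.065,.15),(.085,.13),(.097,.137),(.109,.144)]: plan(45,pt(a,z))
E
```

```text
t 6.025 tip a,f,z 0.0547 -0.001 0.2047 axis el,ef,z [ 0.704 -0.    -0.71 ] F(el,ef,z) [-0.12 -0.26  0.43] q [-0.06  0.35  0.11  2.08 -0.93  1.11  2.35] w 0.0002
shift [-0.11   0.06  -0.002] rot [-0.     0.001 -0.002] dist mm 37.4 deg 0.2
shift [-0.109  0.154 -0.002] rot [-0.     0.001 -0.002] dist mm 56.7 deg 0.2
shift [-0.109  0.248 -0.002] rot [-0.     0.001 -0.002] dist mm 81.4 deg 0.2
shift [-0.064  0.26  -0.002] rot [-0.     0.001 -0.002] dist mm 80.3 deg 0.2
shift [-0.019  0.272 -0.002] rot [-0.     0.001 -0.002] dist mm 81.7 deg 0.2
```

View pics/sz3.png

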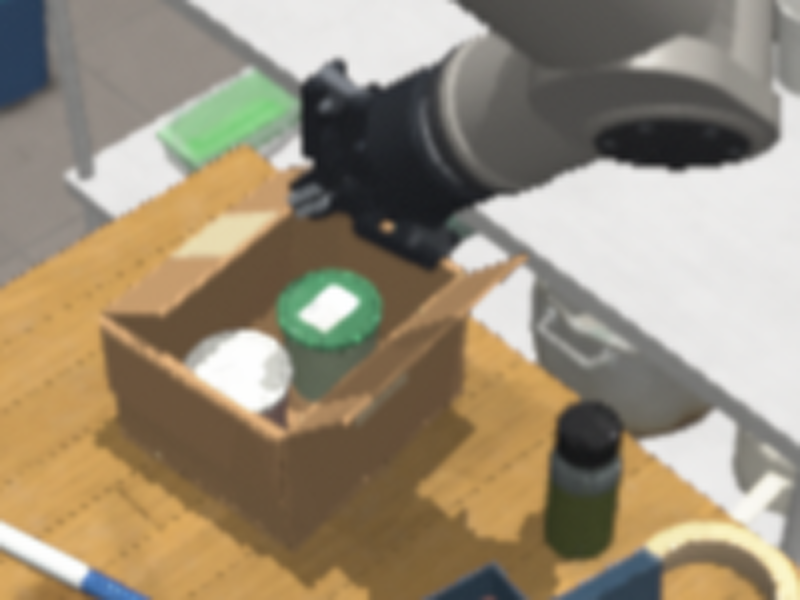

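View pics/wrist3.png

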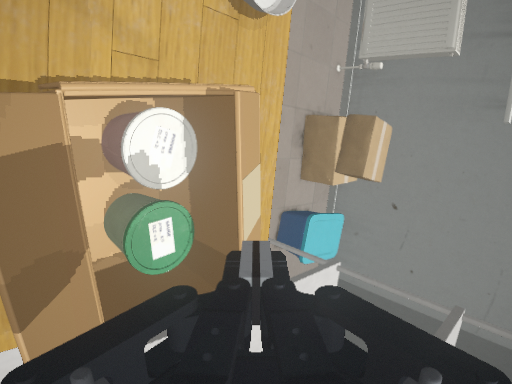

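```bash
python3 - <<'E'
from h import *
sz=lambda u,v:(150+(u+.5)/4-.5,90+(v+.5)/4-.5)
p,v=ray('scene',[sz(435,268),sz(455,250),sz(372,225),sz(298,212),sz(320,192)])
for f in (-.011,):
    X=fplane(p,v,f)+[0,.112]; d=X-[.0547,.2047]
    print(X.round(3), 'along',(d@[.704,-.71]).round(3),'perp',(d@[-.71,-.704]).round(3))
E
```

```text
[[-0.052  0.227]
 [-0.065  0.249]
 [-0.008  0.232]
 [ 0.048  0.208]
 [ 0.03   0.234]] along [-0.091 -0.116 -0.063 -0.007 -0.038] perp [ 0.06   0.054  0.025  0.003 -0.003]
```

```bash
python3 - <<'E'
from h import *
for a,z in [(.05,.172),(.07,.152),(.087,.135),(.1,.1405),(.112,.146)]: plan(45,pt(a,z))
E
```

```text
shift [-0.093  0.067 -0.002] rot [-0.     0.001 -0.002] dist mm 34.4 deg 0.2
shift [-0.093  0.161 -0.002] rot [-0.     0.001 -0.002] dist mm 55.8 deg 0.2
shift [-0.092  0.241 -0.002] rot [-0.     0.001 -0.002] dist mm 77.5 deg 0.2
shift [-0.049  0.259 -0.002] rot [-0.     0.001 -0.002] dist mm 79.0 deg 0.2
shift [-0.007  0.274 -0.002] rot [-0.     0.001 -0.002] dist mm 82.2 deg 0.2
```

Emit:
step_arm:
  xyz:
    - [-0.05, 0.03, 0]
    - [-0.092, 0.067, 0]
    - [-0.092, 0.1, 0]
    - [-0.092, 0.16, 0]
    - [-0.092, 0.2, 0]
    - [-0.092, 0.24, 0]
    - [-0.092, 0.24, 0]
  rotation:
    - [0, 0, 0]
    - [0, 0, 0]
    - [0, 0, 0]
    - [0, 0, 0]
    - [0, 0, 0]
    - [0, 0, 0]
    - [0, 0, 0]

```text
clock: 7.05
tcp_pos: [0.4757, 0.0627, 0.2571]
orientation: [-0.522, -1.53, 0.717]
contact_force: [0.5, -0.0, 1.4]
grip_width: -0.0002
```

```bash
python3 - <<'E'
from h import *
from bench import r
state()
for n in ["scene","wrist"]:
    f=r.grab_frame(n)["pixels"][:,:,::-1]; cv2.imwrite(f"pics/{n}4.png",f)
    if n=="scene": cv2.imwrite("pics/sz4.png",cv2.resize(f[90:240,150:350],None,fx=4,fy=4,interpolation=cv2.INTER_CUBIC))
for a,z in [(.087,.135),(.1,.1405),(.112,.146)]: plan(45,pt(a,z))
E
```

```text
t 7.05 tip a,f,z 0.0874 -0.0013 0.1345 axis el,ef,z [ 0.705 -0.002 -0.709] F(el,ef,z) [-0.11  0.52  1.39] q [-0.08  0.47  0.05  2.13 -1.05  0.98  2.48] w -0.0002
shift [-0.     0.002 -0.002] rot [ 0.     0.001 -0.002] dist mm 0.8 deg 0.2
shift [ 0.043  0.019 -0.002] rot [ 0.     0.001 -0.002] dist mm 14.2 deg 0.2
shift [ 0.085  0.034 -0.002] rot [ 0.     0.001 -0.002] dist mm 27.4 deg 0.2
```

View pics/sz4.png

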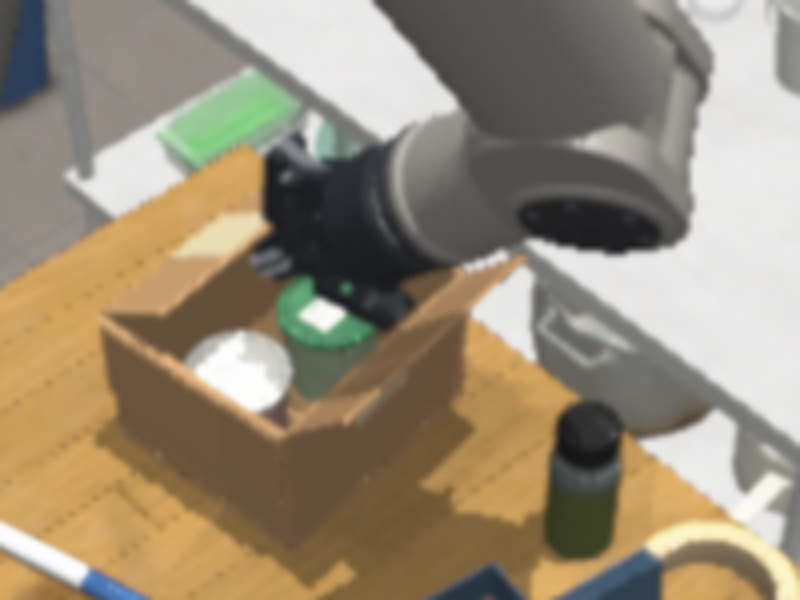

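View pics/wrist4.png

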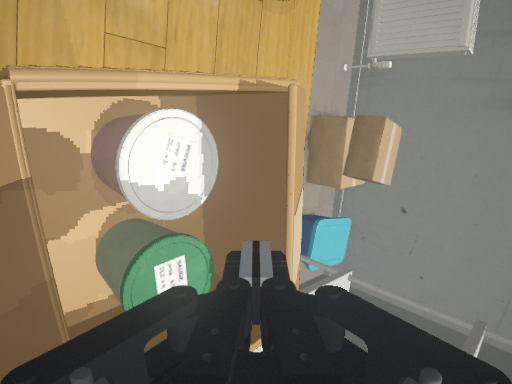

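Emit:
step_arm:
  xyz:
    - [0, 0.02, 0]
    - [0, 0.045, 0]
    - [0, 0.055, 0]
    - [0.025, 0.05, 0]
    - [0.05, 0.042, 0]
    - [0.07, 0.037, 0]
    - [0.085, 0.034, 0]
    - [0.085, 0.034, 0]
    - [0.085, 0.034, 0]
  rotation:
    - [0, 0, 0]
    - [0, 0, 0]
    - [0, 0, 0]
    - [0, 0, 0]
    - [0, 0, 0]
    - [0, 0, 0]
    - [0, 0, 0]
    - [0, 0, 0]
    - [0, 0, 0]

```text
clock: 8.28
tcp_pos: [0.473, 0.0864, 0.2686]
orientation: [-0.525, -1.531, 0.715]
contact_force: [-0.7, -3.4, 0.4]
grip_width: 0.0
```

```bash
python3 - <<'E'
from h import *
from bench import r
state()
for n in ["scene","top","wrist"]:
    f=r.grab_frame(n)["pixels"][:,:,::-1]; cv2.imwrite(f"pics/{n}5.png",f)
    if n=="scene": cv2.imwrite("pics/sz5.png",cv2.resize(f[120:230,160:330],None,fx=4.7,fy=4.7,interpolation=cv2.INTER_CUBIC))
E
```

```text
t 8.275 tip a,f,z 0.1112 -0.0005 0.1458 axis el,ef,z [ 0.705  0.001 -0.71 ] F(el,ef,z) [-3.28 -1.14  0.41] q [-0.12  0.44  0.04  2.14 -1.06  0.96  2.44] w 0.0
```

View pics/sz5.png

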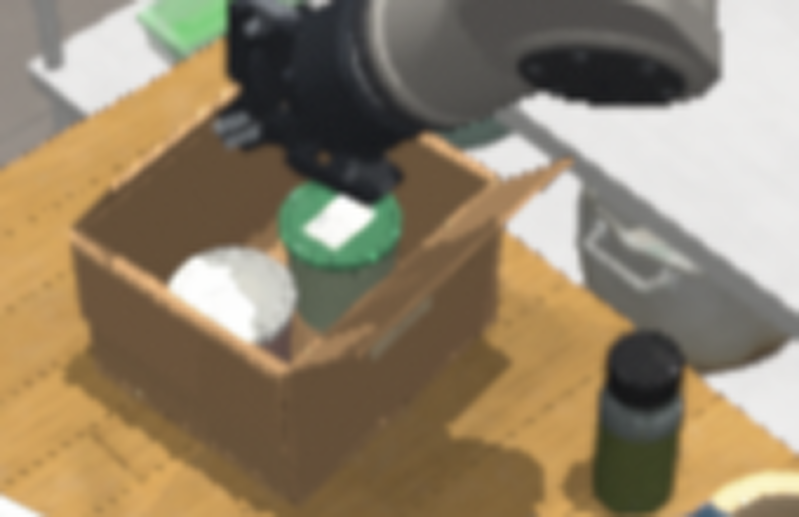

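View pics/wrist5.png

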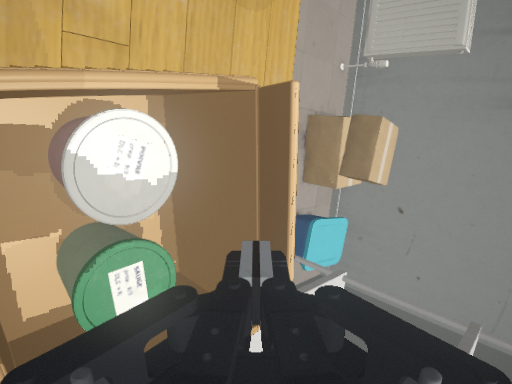

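View pics/top5.png

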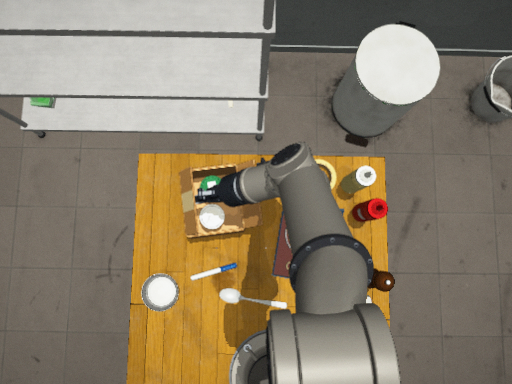

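```bash
python3 - <<'E'
from h import *
from bench import r
o=r.get_obs()
p,v=wray([(290,84),(298,83),(257,86)],o['tcp_pos'],o['orientation'])
print('cam',((p-RH)@el).round(3),(p[2]),((p-RH)@ef).round(3))
X=fplane(p,v,-.083); d=v/np.linalg.norm(v,axis=1)[:,None]
print(X.round(4))
# angle where ray of free edge (radius .065, point at f=-.083) projects: scan theta
M3=R.from_rotvec(o['orientation']).as_matrix()
K=np.array([[314.5734,0,255.6086],[0,314.5734,198.5188],[0,0,1.]])
Rcw=(M3@M[:,:3]); 
U,_,Vt=np.linalg.svd(Rcw);Rcw=U@Vt
for th in (50,55,58,60,62,65,70):
    t=np.radians(th); pts=[]
    for f in (-.083,0):
      for off in (-.002,.002):
        q=np.array([.146-.065*np.cos(t)+off*np.sin(t), .112+.065*np.sin(t)+off*np.cos(t)])
        pts.append(pt(q[0],q[1],f))
    w=cv2.projectPoints((np.array(pts)-p)@Rcw,np.zeros(3),np.zeros(3),K,np.array([-.0748,0,0,0,0]))[0].reshape(-1,2)
    pts=np.array(pts)
    print(th,'wrist',w.round(0).tolist(),'top',proj('top',pts).round(1).tolist()[:2],'scene',proj('scene',pts).round(1).tolist()[:2])
h=[pt(.146,.112,-.083)]
print('hinge',cv2.projectPoints((np.array(h)-p)@Rcw,np.zeros(3),np.zeros(3),K,np.array([-.0748,0,0,0,0]))[0].ravel(),proj('top',h))
a=cv2.imread("pics/top5.png")[150:250,160:260]; cv2.imwrite("pics/topz5.png",cv2.resize(a,(600,600),interpolation=cv2.INTER_CUBIC))
a=cv2.imread("pics/wrist5.png")[60:200,230:330]; cv2.imwrite("pics/wz5.png",cv2.resize(a,None,fx=4,fy=4,interpolation=cv2.INTER_CUBIC))
E
```

```text
cam 0.012 0.2474041583048277 -0.074
[[0.1338 0.0356]
 [0.1301 0.0433]
 [0.1365 0.0108]]
50 wrist [[264.0, 79.0], [275.0, 79.0], [262.0, 274.0], [271.0, 274.0]] top [[200.9, 231.8], [199.5, 231.9]] scene [[186.5, 163.5], [185.5, 162.1]]
55 wrist [[279.0, 79.0], [289.0, 79.0], [275.0, 274.0], [283.0, 273.0]] top [[198.9, 232.0], [197.5, 232.1]] scene [[185.0, 161.6], [183.9, 160.2]]
58 wrist [[288.0, 79.0], [298.0, 80.0], [282.0, 273.0], [290.0, 272.0]] top [[197.7, 232.1], [196.2, 232.2]] scene [[184.1, 160.4], [183.0, 159.1]]
60 wrist [[293.0, 79.0], [303.0, 80.0], [287.0, 272.0], [295.0, 271.0]] top [[196.8, 232.2], [195.3, 232.3]] scene [[183.5, 159.7], [182.3, 158.4]]
62 wrist [[299.0, 80.0], [308.0, 80.0], [291.0, 272.0], [299.0, 270.0]] top [[196.0, 232.2], [194.4, 232.4]] scene [[182.8, 158.9], [181.6, 157.7]]
65 wrist [[307.0, 80.0], [316.0, 80.0], [298.0, 271.0], [306.0, 269.0]] top [[194.6, 232.3], [193.0, 232.5]] scene [[181.8, 157.9], [180.6, 156.6]]
70 wrist [[320.0, 80.0], [328.0, 81.0], [309.0, 268.0], [316.0, 267.0]] top [[192.4, 232.6], [190.7, 232.7]] scene [[180.1, 156.1], [178.9, 155.0]]
hinge [255.31988338  87.33083741] [[186.18476586 234.50194006]]
```

View pics/topz5.png

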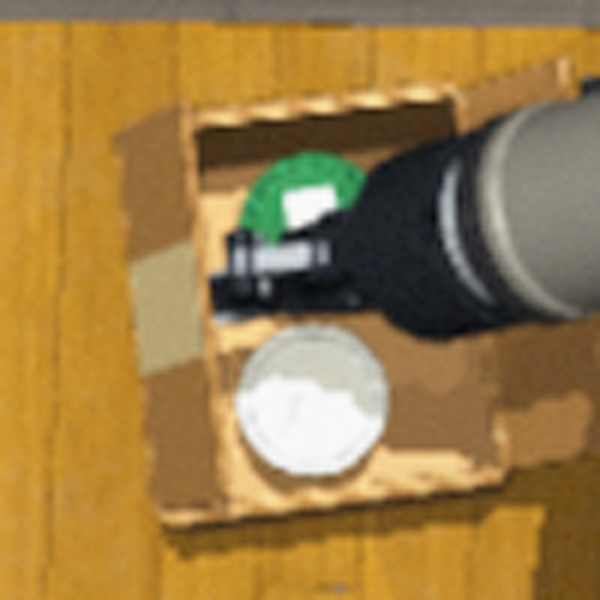

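View pics/wz5.png

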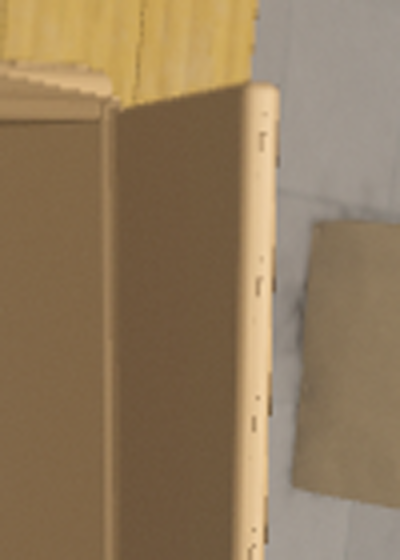

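Emit:
step_arm:
  xyz:
    - [0.006, 0.002, 0]
    - [0.006, 0.002, 0]
    - [0.006, 0.002, 0]
    - [0.006, 0.002, 0]
    - [0.006, 0.002, 0]
  rotation:
    - [0, 0, 0]
    - [0, 0, 0]
    - [0, 0, 0]
    - [0, 0, 0]
    - [0, 0, 0]

```text
clock: 9.05
tcp_pos: [0.4729, 0.0881, 0.2693]
orientation: [-0.525, -1.531, 0.715]
contact_force: [0.8, -3.1, 0.2]
grip_width: 0.0003
```

```bash
cat > m.py <<'E'
import sys
from h import *
from bench import r
state(); o=r.get_obs(); k=sys.argv[1]
for n,(x0,x1,y0,y1,s) in dict(wrist=(230,330,60,200,4),top=(160,260,150,250,6)).items():
    f=r.grab_frame(n)["pixels"][:,:,::-1]; cv2.imwrite(f"pics/{n}{k}.png",f); cv2.imwrite(f"pics/{n}z{k}.png",cv2.resize(f[y0:y1,x0:x1],None,fx=s,fy=s,interpolation=cv2.INTER_CUBIC))
p,_=wray([(290,84)],o['tcp_pos'],o['orientation'])
K=np.array([[314.5734,0,255.6086],[0,314.5734,198.5188],[0,0,1.]]); Rcw=R.from_rotvec(o['orientation']).as_matrix()@M[:,:3]
for th in (58,60,62):
    t=np.radians(th); pts=[]
    for off in (-.002,.002): pts.append(pt(.146-.065*np.cos(t)+off*np.sin(t), .112+.065*np.sin(t)+off*np.cos(t),-.083))
    w=cv2.projectPoints((np.array(pts)-p)@Rcw,np.zeros(3),np.zeros(3),K,np.array([-.0748,0,0,0,0]))[0].reshape(-1,2)
    print(th,'wrist zoom',((w-[230,60]+.5)*4-.5).round(0).tolist(),'top zoom',((proj('top',pts)-[160,150]+.5)*6-.5).round(0).tolist())
E
python3 m.py 6
```

```text
t 9.05 tip a,f,z 0.1129 -0.0004 0.1465 axis el,ef,z [ 0.705  0.001 -0.71 ] F(el,ef,z) [-3.16  0.4   0.17] q [-0.12  0.44  0.04  2.14 -1.06  0.96  2.43] w 0.0003
58 wrist zoom [[214.0, 77.0], [254.0, 78.0]] top zoom [[229.0, 495.0], [220.0, 496.0]]
60 wrist zoom [[237.0, 78.0], [276.0, 79.0]] top zoom [[223.0, 495.0], [214.0, 496.0]]
62 wrist zoom [[259.0, 78.0], [298.0, 80.0]] top zoom [[218.0, 496.0], [209.0, 497.0]]
```

View pics/wristz6.png

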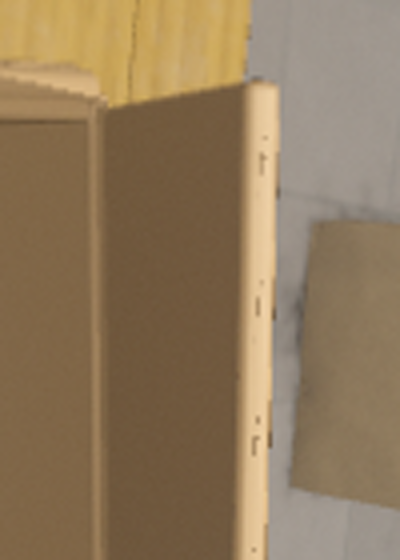

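View pics/topz6.png

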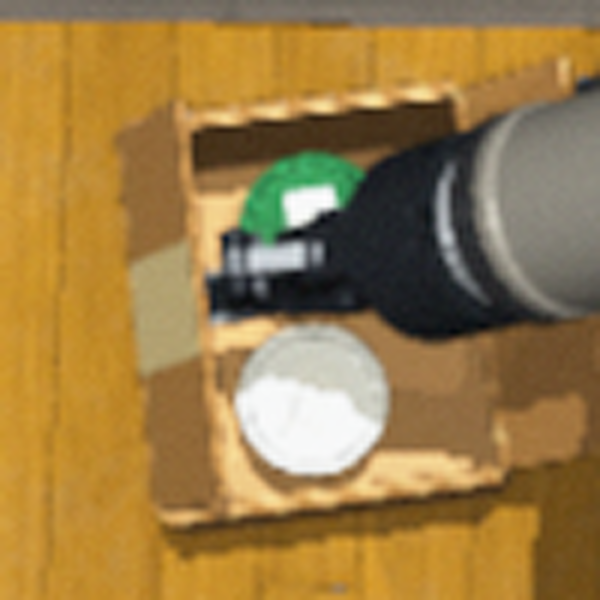

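```bash
cat > c.py <<'E'
from h import *
from bench import r
o=r.get_obs()
p,_=wray([(290,84)],o['tcp_pos'],o['orientation'])
K=np.array([[314.5734,0,255.6086],[0,314.5734,198.5188],[0,0,1.]]); Rcw=R.from_rotvec(o['orientation']).as_matrix()@M[:,:3]
def P(X): return cv2.projectPoints((np.array(X)-p)@Rcw,np.zeros(3),np.zeros(3),K,np.array([-.0748,0,0,0,0]))[0].reshape(-1,2)
for nm,a in [('outerL',.148),('hinge',.146),('innerL',.144),('hingeR',0),('innerR',.002),('outerR',-.002)]:
  for f in (-.083,-.087,.083):
    X=[pt(a,.112,f)]; print(nm,f,'wrist',P(X).round(1).tolist(),'zoom',((P(X)-[230,60]+.5)*4-.5).round(0).tolist(),'topz',((proj('top',X)-[160,150]+.5)*6-.5).round(0).tolist(),'scene5z',((proj('scene',X)-[160,120]+.5)*4.7-.5).round(0).tolist())
E
python3 c.py
```

```text
outerL -0.083 wrist [[254.7, 87.3]] zoom [[100.0, 111.0]] topz [[155.0, 510.0]] scene5z [[74.0, 231.0]]
outerL -0.087 wrist [[254.7, 80.1]] zoom [[100.0, 82.0]] topz [[156.0, 519.0]] scene5z [[69.0, 235.0]]
outerL 0.083 wrist [[254.2, 326.7]] zoom [[98.0, 1068.0]] topz [[120.0, 128.0]] scene5z [[291.0, 63.0]]
hinge -0.083 wrist [[252.2, 87.2]] zoom [[90.0, 110.0]] topz [[160.0, 510.0]] scene5z [[77.0, 233.0]]
hinge -0.087 wrist [[252.2, 79.9]] zoom [[90.0, 81.0]] topz [[160.0, 519.0]] scene5z [[71.0, 237.0]]
hinge 0.083 wrist [[252.3, 328.0]] zoom [[91.0, 1073.0]] topz [[125.0, 128.0]] scene5z [[293.0, 64.0]]
innerL -0.083 wrist [[249.7, 87.0]] zoom [[80.0, 110.0]] topz [[164.0, 509.0]] scene5z [[80.0, 235.0]]
innerL -0.087 wrist [[249.7, 79.7]] zoom [[80.0, 80.0]] topz [[165.0, 518.0]] scene5z [[74.0, 239.0]]
innerL 0.083 wrist [[250.3, 329.3]] zoom [[83.0, 1079.0]] topz [[129.0, 127.0]] scene5z [[296.0, 66.0]]
hingeR -0.083 wrist [[-98.0, 83.5]] zoom [[-1310.0, 96.0]] topz [[501.0, 470.0]] scene5z [[286.0, 373.0]]
hingeR -0.087 wrist [[-100.0, 69.9]] zoom [[-1318.0, 41.0]] topz [[502.0, 480.0]] scene5z [[280.0, 378.0]]
hingeR 0.083 wrist [[27.9, 465.6]] zoom [[-807.0, 1624.0]] topz [[459.0, 91.0]] scene5z [[499.0, 185.0]]
innerR -0.083 wrist [[-90.5, 83.0]] zoom [[-1281.0, 94.0]] topz [[496.0, 471.0]] scene5z [[283.0, 371.0]]
innerR -0.087 wrist [[-92.6, 69.5]] zoom [[-1289.0, 40.0]] topz [[497.0, 480.0]] scene5z [[277.0, 376.0]]
innerR 0.083 wrist [[32.2, 463.3]] zoom [[-790.0, 1615.0]] topz [[454.0, 91.0]] scene5z [[497.0, 184.0]]
outerR -0.083 wrist [[-105.4, 84.0]] zoom [[-1340.0, 98.0]] topz [[506.0, 470.0]] scene5z [[289.0, 375.0]]
outerR -0.087 wrist [[-107.3, 70.4]] zoom [[-1348.0, 43.0]] topz [[507.0, 479.0]] scene5z [[283.0, 380.0]]
outerR 0.083 wrist [[23.6, 468.0]] zoom [[-824.0, 1633.0]] topz [[464.0, 90.0]] scene5z [[502.0, 187.0]]
```

View pics/wrist6.png

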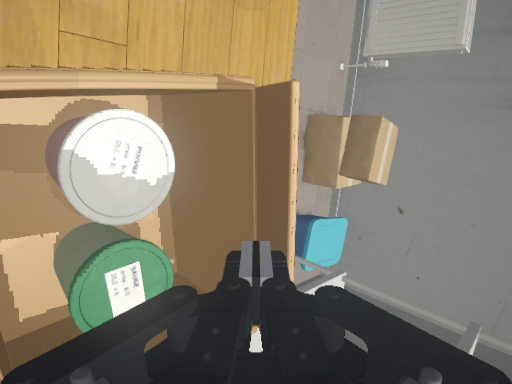

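```bash
python3 - <<'E'
from h import *
from bench import r
f=r.grab_frame("scene")["pixels"][:,:,::-1]; cv2.imwrite("pics/scene7.png",f)
t=cv2.imread("pics/top6.png")
def draw(img,cam,x0,y0,w,h,s,ths):
    z=cv2.resize(img[y0:y0+h,x0:x0+w],None,fx=s,fy=s,interpolation=cv2.INTER_NEAREST)
    for th,c in ths:
        q=np.radians(th)
        for off in (-.002,.002):
            P=proj(cam,[pt(.146-.065*np.cos(q)+off*np.sin(q),.112+.065*np.sin(q)+off*np.cos(q),ff) for ff in (-.083,-.06)])
            P=((P-[x0,y0]+.5)*s-.5).astype(int); cv2.line(z,tuple(map(int,P[0])),tuple(map(int,P[1])),c,1)
    P=((proj(cam,[pt(.148,.112,-.083),pt(.148,.112,0)])-[x0,y0]+.5)*s-.5).astype(int)
    cv2.line(z,tuple(map(int,P[0])),tuple(map(int,P[1])),(255,255,0),1)
    return z
T=[(55,(0,0,255)),(60,(0,255,0)),(65,(255,0,0))]
cv2.imwrite("pics/ct.png",draw(t,'top',180,190,50,50,12,T))
cv2.imwrite("pics/cs.png",draw(f,'scene',165,130,60,50,12,T))
E
```

```text
(no output)
```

View pics/ct.png

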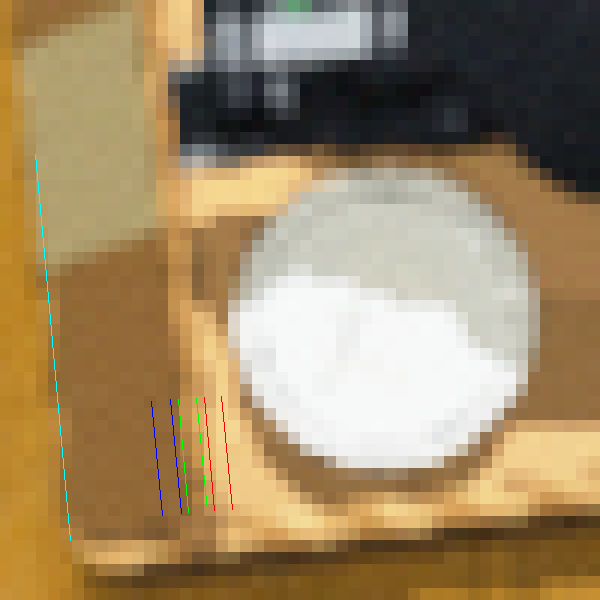

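View pics/cs.png

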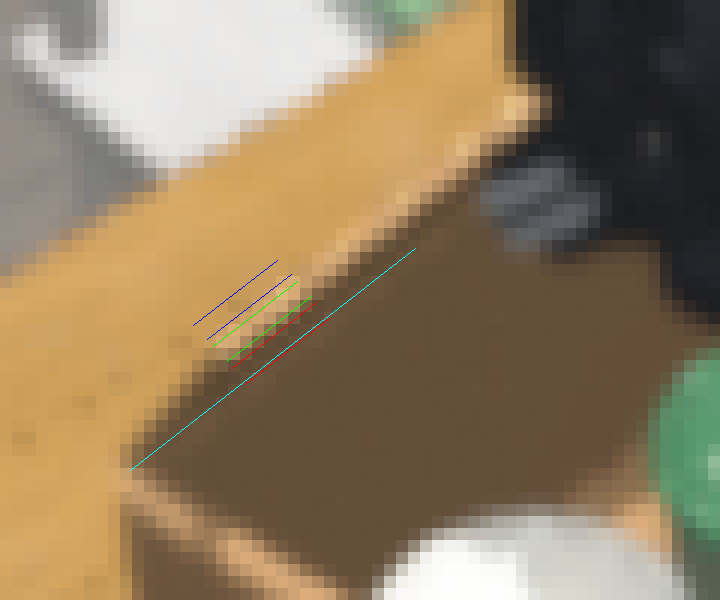

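```bash
python3 -c "
from h import *
from bench import r
state(); print(r.hand_in()); state()"
```

```text
t 9.2 tip a,f,z 0.1129 -0.0004 0.1465 axis el,ef,z [ 0.705  0.001 -0.71 ] F(el,ef,z) [-3.93  0.03 -0.14] q [-0.12  0.44  0.04  2.14 -1.06  0.96  2.43] w 0.0002
the job is handed in; nothing more can be done
None
the job is handed in; nothing more can be done
```

I opened the carton in the order asked and handed it in at 9.2 s, with the closed fingers still holding the left flap up.

- **Right flap:** I pushed it back from the inside with the closed fingers. It measured about 133°, or 43° past upright, in the scene picture, and it stayed there in the later pictures. The same check from the wrist picture gave nonsense, so I did not use it.
- **Left flap:** I tilted the gripper 45°, put the fingertips under the flap and lifted it in two small steps. It never came near upright.
    - **Camera checks:** The free edge matches 60° in the scene picture, and about 59° in the top and wrist pictures. The wrist value needed a correction of about 2.5 mm for an offset at the hinge.
    - **Disagreeing checks:** The fingertip position alone suggested about 55–58°. A rough estimate from the contact force gave about 52°. I trusted the cameras, because the finger thickness and the force readings were uncertain.
- **Surroundings:** The tubs, jar, tape and bottles looked unmoved wherever they showed in the pictures, though I did not measure them. The contact force read about 4 N or less at the end of each move.

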